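# Post the spent battery pack through the slot of the collection box

## Robot

A 7-joint arm with a two-finger parallel gripper is mounted at the origin on the work surface. World frame = base frame: x ahead of the robot, y to its left, z up, the work surface at z = 0. Lengths are in m, angles in degrees, forces in N, time in s.
With the tool pointing down it reaches from about 0.425 to 0.875 m from the base axis. Payload 4.7 kg.
Tool frame: the origin (TCP) lies at the very end of the fingers, on their centre line; the grasp point (between the pads) lies 19 mm behind it; z points along the fingers, y is the direction in which the jaws open and shut (so a half turn about z gives the same grasp; the last joint's range is limited). The gripper opens to 87 mm and grips with 3 to 60 N. Pads are 19 mm wide; open, the fingers measure 117 mm over their backs; the gripper's body (75 mm by 190 mm) begins 51 mm behind the grasp point.
Start: joints at [73.516, 18.392, -4.016, 83.108, 1.295, 78.541, -3.26], TCP at [0.193, -0.621, 0.223] pointing down, gripper open.
Joint ranges: [-163.93, 163.93], [-17.29, 119.83], [-79.2, 71.16], [3.27, 140.29], [-89.18, 269.18], [5.43, 117.66], [-154.24, 154.24]. Speed limits (degrees/s): [147.25, 147.25, 180, 180, 180, 180, 180].

## Interface

Orientations are given as [roll, pitch, yaw] about the fixed x, y, z axes, in that order (R = Rz(yaw) Ry(pitch) Rx(roll)).
In Python, from cell import monitor, read_camera, camera_info, env, look_for gives the robot as it stands.
- The arm moves only by the tool servo_tool, never from a script. Its argument "commands" is one flat list of numbers, 6 for each row, row after row: the shift along the tool's x, y, z in mm, then the turn, a rotation vector about the tool's x, y, z in degrees. A call has 1 to 10 rows; each row shifts and turns the commanded pose from where the row before left it, along the tool's axes as they then stand; what a row does not reach is not made up. A row lasts 1/10 s, in which the tool goes at most 50 mm and 8.59 degrees, less where a joint would pass 70% of its speed; a pose out of reach is approached as far as the arm can. A call is refused whole if a number of a shift passes 50 or a number of a turn 8.59, either way. A call with a gripper value outside its range is refused whole. "jaw" is the finger opening in mm, from 0 to 87, set as the call begins (left out, the last holds). The fingers move at their own pace and stop on an object; "newtons" is the grip in N (left out, the last holds). Time passes only in rows, so rows that do not move let the fingers close. It gives the time, the measured TCP pose, the force and the opening at its end, in the units of the state.
- monitor.get_obs(): the state, without advancing time (a new reading comes with each control period).
- read_camera(name): name is "scene" or "top" or "wrist"; returns (picture, depth): 384x512x3 uint8, red, green, blue; 384x512 float32, m along the optical axis (not along the pixel's ray), 0 where there is no reading.
- camera_info(name): a dict with "camera_matrix" (3x3 intrinsics, pixels), "R" (3x3) and "t" (3): a world point X has camera coordinates R X + t; the wrist camera has in their place "T_tool_cam" (4x4, takes a point from camera to tool coordinates, whose origin is the TCP and whose axes are the flange's). Camera axes: x right, y down, z forward; pixel columns grow to the right and rows downward; lengths in m; the calibration is good to about 2 mm. A picture is of the moment at which its call begins: read the wrist's pose just before it. camera_info takes no time and is no camera call.
- env.sign_off(): hands the job in, once; it reports no verdict.
Trained networks look in the newest picture that a camera, given by its name, has taken for a name from the list of things; names that differ only in an ending like _2 or _b are one class to them, and where a whole thing is asked for, a point or a joint stands for the part that bears it (a point fixed in the world has none). Each returns a list of dicts, best first, with "conf" (0 to 1); they miss things now and then, are a little off and sometimes report something else, mostly with a low value. They report only what shows in the picture. A call takes as long as a camera call. They do not tell look-alikes from the thing itself.
- look_for(camera, label): "box" ([left, top, width, height] in pixels, round what is visible of it).
The state is a dict: "time_s": time; "qpos": joint angles; "joint_velocities": joint speeds; "effort": joint torques, N m; "tool_pos": TCP position; "tool_rot": TCP orientation; "force": force on the tool from outside, world axes, zero at the start; "wrist_torque": the same for the moment, N m; "grip_width": finger opening in m.
Only numpy, scipy, OpenCV 4.12 (cv2) and the standard library are available. Lean on these libraries where they do the work, as an engineer would, in place of code of your own. Each camera call takes 0.05 s, during which the arm holds its last target.

## Task

Take the spent battery pack (red band) out of the charging dock, stand it in the narrow slot on top of the clear collection box and push it down past the stiff flap until it drops inside the box. The slot insert sits a little off-centre in the lid, differently each time, so feel for the slot with the pack against its yellow ledges, and never press the pack against the box with more than 20 N. Leave the fresh pack (green band) in the dock and everything else where it is.

Things in the scene. Friction and masses are not known exactly. Their poses are not given: they have to be found in the camera images.
- spent_center (a point): Centre (half-way up) of the spent pack: a flat stiff grey block with a red band, 9 mm thick (its x), 56 mm wide (its y), 85 mm tall (its z, up), 70 to 120 g. It stands upright in one of the dock's two bays, its foot 8 mm above the table.
- fresh_center (a point): Centre (half-way up) of the fresh pack: same size and shape, green band, standing in the other bay. Leave it alone.
- dock: Black charging dock fixed to the table, 50 mm (its x) by 170 mm (its y), 30 mm high; origin at the centre of its underside. Two bays 84 mm apart along its y, each 12 by 60 mm and 22 mm deep, with the packs' thin direction along the dock's x.
- box: Clear box fixed to the table, 140 mm (its x) by 160 mm (its y), white lid top 156 mm up; origin at the centre of its underside, z up. Orange cushion on the floor inside, top 10 mm up. On the lid lies a grey insert, 84 mm (x) by 110 mm (y), 6 mm thick, parallel to the box, with the slot in it.
- slot_nominal (a point): Point of the box, 162 mm above its origin, level with the insert's top. The through slot is 11.5 mm wide (box x) and 59 mm long (box y). Its true centre lies anywhere within 8 mm of this point along box x and 5 mm along box y: different each time, not measured. The insert does not shift under a light push.
- ledge_nominal (a point): Point 12 mm above slot_nominal, level with the tops of two yellow ledges on the insert, 12 mm high, 5 mm thick: one along the slot's whole -x edge (box axes), one along its -y edge, inner faces flush with the slot's walls. A pack slid just above the insert towards -x, then -y, until it touches both stands right over the slot.
- flap_nominal (a point): Point 42 mm below slot_nominal: the foot of the straight chute (same 11.5 by 59 mm) under the slot, closed by a stiff level red flap. It bears a pack's weight, gives way to a push of 6 to 12 N, stays where pushed, and lets the pack drop once its foot is about 60 mm below the insert's top (pack's top still 25 mm above).
- mallet: Green rubber mallet with wooden handle, head 60 by 95 by 60 mm, 220 mm handle; origin under the head. Bystander.
- square: Steel try square lying flat, blade 150 by 35 mm, stock 110 mm; origin at the inner edge of the stock. Bystander.
- hook: Small chrome cup hook standing on its round 30 mm flange, 44 mm high; origin under the flange. Bystander.
- jar: Glass jar with steel cap, 56 mm across, 75 mm high; origin under its centre. Bystander.
- tape: Yellow roll of tape lying flat, 90 mm across, 24 mm high; origin under its centre. Bystander.
Mind the look-alikes: they are no part of the job. What is shaped like the part that bears spent_center but blue is not meant.

How it is judged (in metres and radians):
On the way:
1. the spent pack stands upright in the slot, its foot at least 15 mm below the insert's top (z of spent_center in the frame of box between 0.1 and 0.1895 m and angle between spent_center's own z axis and vertical below 0.15 rad and horizontal distance between spent_center and box below 0.02 m and angle between the y axis of spent_center and the y axis of box, either way round below 0.15 rad), for 0.2 s.
At the end, for the whole second after the job is handed in: The spent pack lies at rest (slower than 30 mm/s) inside the clear box, its centre less than 80 mm above the box's underside and within the box's walls; the fresh pack is within 10 mm of where it stood (z of spent_center in the frame of box between 0 and 0.08 m and x of spent_center in the frame of box between -0.068 and 0.068 m and y of spent_center in the frame of box between -0.078 and 0.078 m and linear speed of spent below 0.03 m/s and distance of fresh_center from where it was at the start of the episode below 0.01 m); the robot touches nothing.
It fails at once if the spent pack pressed against the box, its insert or flap with more than 20 N (the landing inside does not count) (contact force between spent and box above 20 N and z of spent_center in the frame of box above 0.12 m).
It fails at once if the fresh pack moved by more than 15 mm (distance of fresh_center from where it was at the start of the episode above 0.015 m).
It fails at once if a bystander moved by more than 20 mm (distance of any of mallet, square, hook, jar, tape from where it was at the start of the episode above 0.02 m).
It also fails if it takes over 54 s, if anything falls off the work surface, if the arm or the gripper's body presses on something with over 40 N, if the wrist force passes 120 N, or if a joint passes its speed limit or range.

## Working session

There is one attempt and no reset: what is moved stays moved. The work goes in short steps, Python scripts to look and compute and a tool call to move; the robot and the scene stay as the last step left them, time stands still between calls to the robot, and variables do not carry over. Pictures are saved under pics/ and viewed, and the job is handed in when it is done.

Besides the shell and the picture viewer there is one more tool, called by a JSON object that holds its "op" and its "data", one argument or row to a line. servo_tool: Moves the arm, as the interface text tells. Its arguments: {"type":"object","properties":{"commands":{"type":"array","items":{"type":"number"}},"jaw":{"type":"number"},"newtons":{"type":"number"}},"required":["commands"]}

```bash
ls; mkdir -p pics; cat > h.py <<'E'
import numpy as np, cv2
from cell import monitor, read_camera, camera_info, env, look_for
from scipy.spatial.transform import Rotation as Rn
def snap(n,f):
    o=monitor.get_obs(); p,d=read_camera(n); cv2.imwrite(f'pics/{f}.png',cv2.cvtColor(p,cv2.COLOR_RGB2BGR)); np.savez(f'pics/{f}.npz',p=p,d=d,tp=o['tool_pos'],tr=o['tool_rot']); return o,p,d
def campose(n,tp=None,tr=None):
    c=camera_info(n);K=np.array(c['camera_matrix'])
    if n!='wrist':
        R=np.array(c['R']);t=np.array(c['t']);return K,R.T,-R.T@t
    T=np.array(c['T_tool_cam']);R=Rn.from_euler('xyz',tr,degrees=True).as_matrix()
    return K,R@T[:3,:3],R@T[:3,3]+np.array(tp)
def world(n,d,tp=None,tr=None):
    K,R,c=campose(n,tp,tr);v,u=np.mgrid[:d.shape[0],:d.shape[1]]
    P=np.stack([(u-K[0,2])/K[0,0]*d,(v-K[1,2])/K[1,1]*d,d],-1)
    return P@R.T+c
E
python3 - <<'E'
from h import *
for n in('scene','top','wrist'):
    o,p,d=snap(n,n+'0'); 
print(o)
for n in('scene','top','wrist'): print(n,camera_info(n))
E
```

```text
pics
{'time_s': 0.1, 'qpos': array([73.51744695, 18.43482683, -4.01549324, 83.16936616,  1.29424358,
       78.54021749, -3.26011738]), 'joint_velocities': array([-0.09307314, -0.12938877, -0.03302372, -0.16897014,  0.06994231,
       -0.03250427, -0.04693896]), 'effort': array([-3.48934338e-05, -4.92570949e+01, -4.05612476e-01, -3.13399601e+01,
       -6.41490868e-02,  3.94711783e-02,  4.17426963e-05]), 'tool_pos': array([ 0.19299699, -0.62015945,  0.22155797]), 'tool_rot': array([-1.79900780e+02,  4.77343781e-03,  1.72918793e+01]), 'force': array([ 0.44259199, -0.69764786, -0.43345876]), 'wrist_torque': array([0.00193286, 0.04964988, 0.03254855]), 'grip_width': 0.08691785763141516}
scene {'camera_matrix': array([[479.92863455,   0.        , 252.90324552],
       [  0.        , 479.92863455, 186.67165089],
       [  0.        ,   0.        ,   1.        ]]), 'R': array([[ 0.35894745,  0.9333535 ,  0.00282321],
       [ 0.74964991, -0.28649441, -0.59661207],
       [-0.55604112,  0.2162688 , -0.80252481]]), 't': array([-0.17303208, -0.29750873,  1.635794  ])}
top {'camera_matrix': ar
[... 188 characters left out ...]
69, -0.01118805],
       [-0.99420261, -0.01095781, -0.10696304],
       [ 0.10682575,  0.0124307 , -0.99420005]]), 't': array([0.01346821, 0.5071547 , 1.2675594 ])}
wrist {'camera_matrix': array([[272.76978489,   0.        , 256.53180163],
       [  0.        , 272.76978489, 192.67332545],
       [  0.        ,   0.        ,   1.        ]]), 'T_tool_cam': array([[ 5.69585327e-04, -9.68490137e-01, -2.49051262e-01,
         6.64118403e-02],
       [ 9.99999833e-01,  5.76872207e-04,  4.37266987e-05,
        -3.34836016e-04],
       [ 1.01321875e-04, -2.49051245e-01,  9.68490303e-01,
        -1.61713666e-01],
       [ 0.00000000e+00,  0.00000000e+00,  0.00000000e+00,
         1.00000000e+00]])}
```

View pics/scene0.png

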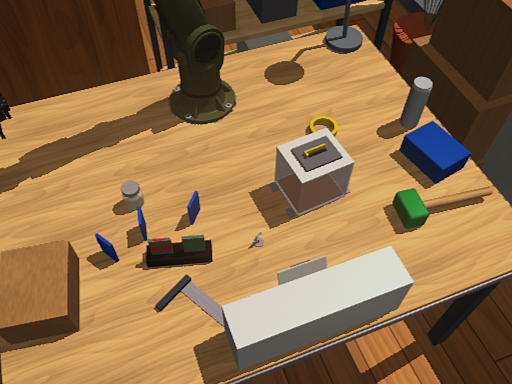

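View pics/top0.png

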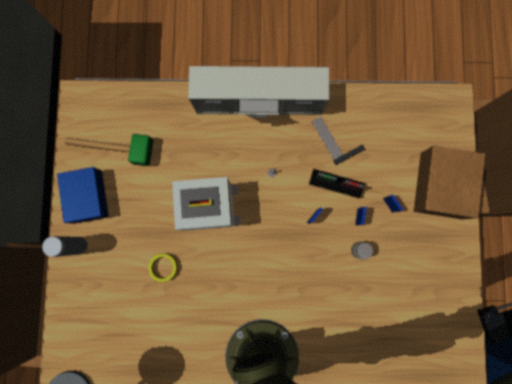

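View pics/wrist0.png

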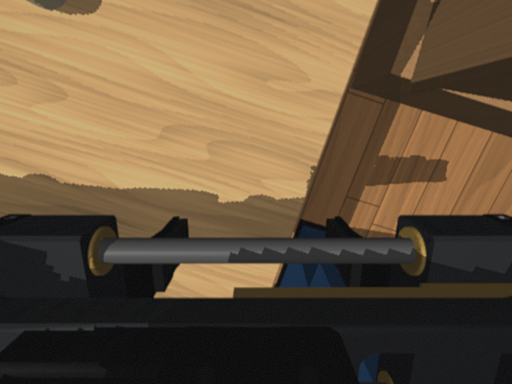

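The scene view shows the dock at (180,250) with a red-banded pack at (160,244) and a green-banded one at (193,241). Blue look-alikes stand at (107,247), (142,223) and (194,207). The box is at (313,165), and in the top view it is at (202,203). The red one is meant; I'll confirm that with crops and measure.

```bash
python3 - <<'E'
from h import *
a=cv2.imread('pics/scene0.png');b=cv2.imread('pics/top0.png')
A=cv2.resize(a[215:275,130:230],(800,480),interpolation=cv2.INTER_CUBIC)
cv2.imwrite('pics/cA.png',A)
B=cv2.resize(b[160:240,160:380],(792,288),interpolation=cv2.INTER_CUBIC)
cv2.imwrite('pics/cB.png',B)
for n in('top','scene'):
    z=np.load(f'pics/{n}0.npz');W=world(n,z['d']);p=z['p'].astype(int)
    r,g,bb=p[...,0],p[...,1],p[...,2]
    for nm,m in(('red',(r>90)&(g<70)&(bb<70)),('green',(g>r*1.5)&(g>bb*1.2)&(g>60)),('yellow',(r>150)&(g>130)&(bb<60)),('blue',(bb>90)&(r<50))):
        nn,l,s,c=cv2.connectedComponentsWithStats(m.astype(np.uint8))
        for i in range(1,nn):
            if s[i,4]>8: 
                q=W[l==i]; print(n,nm,s[i],np.median(q,0).round(3),q.min(0).round(3),q.max(0).round(3))
    # top views
    for nm,zz in(('dock',(0.025,0.033)),('lid',(0.150,0.159)),('ins',(0.160,0.165))):
        m=(W[...,2]>zz[0])&(W[...,2]<zz[1])&(z['d']>0)
        nn,l,s,c=cv2.connectedComponentsWithStats(m.astype(np.uint8))
        for i in range(1,nn):
            if s[i,4]>40:
                q=W[l==i]; print(n,nm,s[i],np.median(q,0).round(3),cv2.minAreaRect(q[:,:2].astype(np.float32)))
E
```

```text
top red [ 92   0  20  22 251] [ 1.598  0.896 -0.752] [ 0.369  0.003 -0.77 ] [1.66  0.946 1.315]
top red [117   0   5  22  49] [ 1.594  0.801 -0.752] [ 1.529  0.783 -0.765] [ 1.652  0.81  -0.734]
top red [136   0  15  22 212] [ 1.595  0.663 -0.752] [ 0.369  0.003 -0.769] [1.661 0.704 1.315]
top red [203   0   4  18  37] [ 1.609  0.336 -0.753] [ 1.554  0.321 -0.763] [ 1.659  0.34  -0.742]
top red [230   0  31  65 454] [ 1.505  0.109 -0.753] [ 0.369  0.003 -0.77 ] [1.664 0.187 1.315]
top red [245   0   4   5  10] [ 1.649  0.103 -0.755] [ 1.639  0.095 -0.767] [ 1.659  0.111 -0.75 ]
top red [288   0   3   8  11] [ 1.64  -0.129 -0.753] [ 1.619 -0.135 -0.763] [ 1.659 -0.122 -0.741]
top red [317   0   3  65 147] [ 1.467 -0.284 -0.753] [ 0.369 -0.293 -0.769] [1.659 0.003 1.315]
top red [321   0  19  40 321] [ 1.589 -0.34  -0.753] [ 1.434 -0.4   -0.767] [ 1.663 -0.301 -0.731]
top red [345   0   7  80 183] [ 1.414 -0.438 -0.752] [ 1.213 -0.462 -0.769] [ 1.665 -0.428 -0.74 ]
top red [365   0  15  80 695] [ 1.455 -0.576 -0.753] [ 0.369 -0.614 -0.773] [1.669 0.003 1.315]
top red [402   0   3  12  
[... 10179 characters left out ...]
41396176815033, 0.16526247560977936), 5.478095054626465)
scene lid [375 245  23  18 120] [0.803 0.208 0.151] ((0.8062462210655212, 0.20734643936157227), (0.04016459360718727, 0.04029817879199982), 1.4271994829177856)
scene lid [ 223  252  191   96 3951] [ 0.84  -0.007  0.151] ((0.836355447769165, 0.0179440975189209), (0.41975873708724976, 0.10069755464792252), 89.88867950439453)
scene ins [468   3  27  24  56] [0.111 0.987 0.163] ((0.10799577087163925, 0.9864333271980286), (0.14031200110912323, 0.010942085646092892), 1.5204365253448486)
scene ins [291 136  51  35 643] [0.48  0.181 0.162] ((0.4708344340324402, 0.18331779539585114), (0.09199202060699463, 0.1114754006266594), 5.554965972900391)
```

View pics/cA.png

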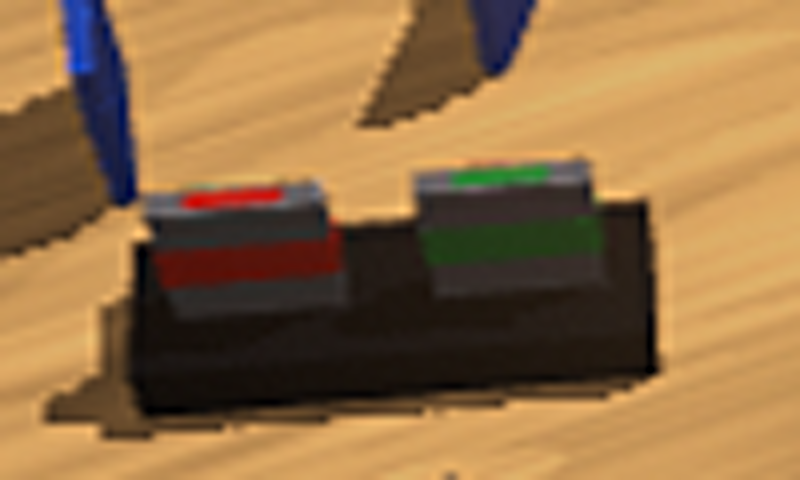

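View pics/cB.png

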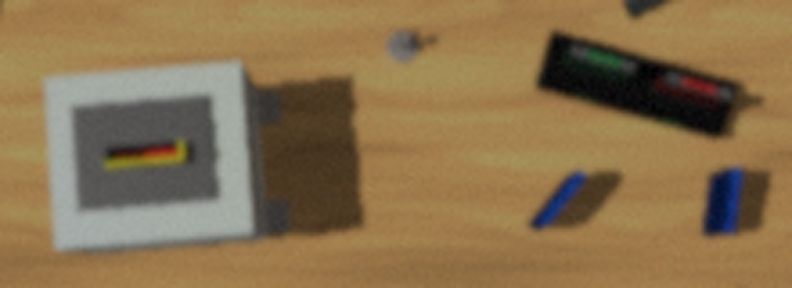

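The crop confirms it: the red-banded pack is in the dock's right-hand (‑y) bay at about (0.539,-0.276), with its top at 0.093, and the top and scene views agree. The dock yaw is about -15° and the box yaw about 5.3°. Next I move above the spent pack.

{"op": "servo_tool", "data": {
  "commands": [43,-22.5,-8,0,0,0,43,-22.5,-8,0,0,0,43,-22.5,-8,0,0,0,43,-22.5,-8,0,0,0,43,-22.5,-8,0,0,0,43,-22.5,-8,0,0,0,43,-22.5,-8,0,0,0,43,-22.5,0,0,0,0,43,-22.5,0,0,0,0,43,-22.5,0,0,0,0],
  "jaw": 60,
  "newtons": 20
}}

```text
time_s: 1.15
tool_pos: [0.5378, -0.2765, 0.2785]
tool_rot: [180.0, 0.0, 17.3]
force: [0.4, -1.1, -0.5]
grip_width: 0.06
```

{"op": "servo_tool", "data": {
  "commands": [0,0,0,0,0,-8.2,0,0,0,0,0,-8.2,0,0,0,0,0,-8.2,0,0,0,0,0,-8.2,0,0,0,0,0,-8.2,0,0,0,0,0,-8.2,0,0,0,0,0,-8.2,0,0,0,0,0,0,0,0,0,0,0,0]
}}

```text
time_s: 2.05
tool_pos: [0.5367, -0.278, 0.2783]
tool_rot: [-180.0, -0.0, 74.5]
force: [-0.3, 0.3, -0.3]
grip_width: 0.0604
```

```bash
python3 - <<'E'
from h import *
o,p,d=snap('wrist','w1'); print(o['time_s'],o['tool_pos'],o['tool_rot'],o['force'],o['qpos'])
print(look_for('wrist','spent_center'))
E
```

```text
2.05 [ 0.53671949 -0.27803032  0.27830446] [-1.79976943e+02 -4.53613746e-03  7.44895896e+01] [-0.26418878  0.30832135 -0.25689663] [ 47.86336362  13.57021944 -27.63925551  84.24406385   6.28413467
  83.74710625   4.68525593]
[{'box': [137.0, 93.5, 54.0, 23.9], 'conf': 0.85}, {'box': [257.0, 148.3, 4.5, 45.9], 'conf': 0.64}, {'box': [231.4, 233.6, 28.0, 51.1], 'conf': 0.62}]
```

View pics/w1.png

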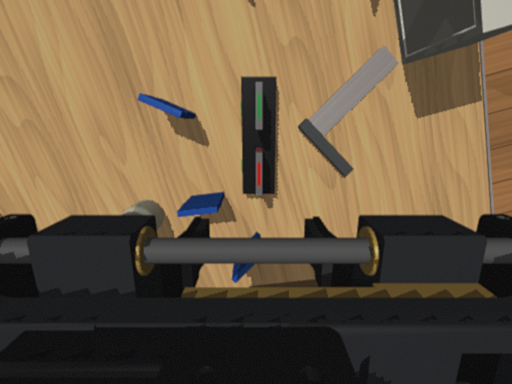

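The wrist view shows the spent pack's top edge-on at columns 256–262, rows 150–193, with the fresh pack at (259,105). Yaw is well aligned, so I measure the exact centre and angle next.

```bash
python3 - <<'E'
from h import *
z=np.load('pics/w1.npz');W=world('wrist',z['d'],z['tp'],z['tr'])
m=np.zeros(z['d'].shape,bool);m[75:215,245:275]=1
m&=(W[...,2]>.085)&(W[...,2]<.1)
nn,l,s,c=cv2.connectedComponentsWithStats(m.astype(np.uint8))
for i in range(1,nn):
    if s[i,4]>20:
        q=W[l==i];print(s[i],np.median(q,0).round(4),cv2.minAreaRect(q[:,:2].astype(np.float32)))
m=np.zeros(z['d'].shape,bool);m[70:215,235:285]=1
q=W[m&(W[...,2]>.026)&(W[...,2]<.033)];print('dock',cv2.minAreaRect(q[:,:2].astype(np.float32)))
# pixel-projection of expected pack top corners
K,R,c=campose('wrist',z['tp'],z['tr'])
print(((np.array([.539,-.276,.093])-c)@R))
A=cv2.resize(cv2.imread('pics/w1.png')[70:200,235:285],(300,780),interpolation=cv2.INTER_CUBIC)[:590]
cv2.imwrite('pics/w1c.png',cv2.resize(cv2.imread('pics/w1.png')[140:200,235:285],(500,600),interpolation=cv2.INTER_CUBIC))
E
```

```text
[255  82   8  48 380] [ 0.5611 -0.1941  0.0925] ((0.5609111785888672, -0.19458067417144775), (0.05465872958302498, 0.00873048696666956), 74.67369079589844)
[255 152   8  43 282] [ 0.5397 -0.2718  0.0925] ((0.5389074683189392, -0.27492430806159973), (0.05532325431704521, 0.008965748362243176), 74.82743072509766)
dock ((0.5498601198196411, -0.23490524291992188), (0.16853657364845276, 0.05001336336135864), 74.59900665283203)
[ 0.00300649 -0.02368547  0.35221856]
```

View pics/w1c.png

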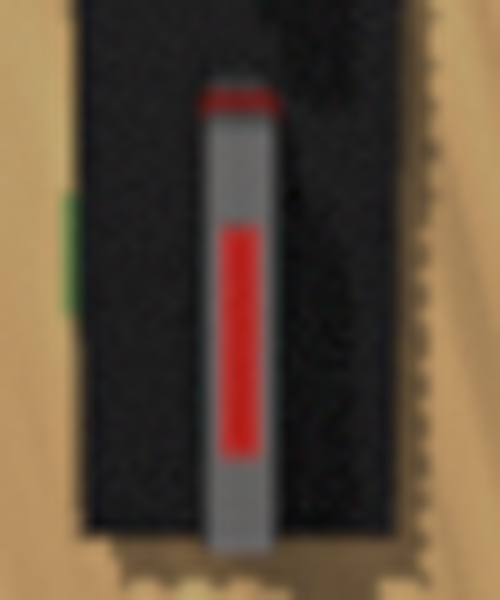

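{"op": "servo_tool", "data": {
  "commands": [3.5,1.3,40,0,0,-0.3,0,0,40,0,0,0,0,0,40,0,0,0,0,0,40,0,0,0,0,0,30,0,0,0,0,0,16,0,0,0,0,0,10,0,0,0,0,0,0,0,0,0,0,0,0,0,0,0]
}}

```text
time_s: 3.05
tool_pos: [0.5402, -0.2754, 0.064]
tool_rot: [179.9, 0.0, 75.0]
force: [0.3, 0.8, 0.7]
grip_width: 0.0601
```

{"op": "servo_tool", "data": {
  "commands": [0,0,0,0,0,0,0,0,0,0,0,0,0,0,0,0,0,0,0,0,0,0,0,0,0,0,0,0,0,0,0,0,0,0,0,0,0,0,0,0,0,0,0,0,0,0,0,0],
  "jaw": 0,
  "newtons": 20
}}

```text
time_s: 3.85
tool_pos: [0.539, -0.275, 0.0625]
tool_rot: [-180.0, 0.0, 75.0]
force: [0.4, -0.5, -0.6]
grip_width: 0.0088
```

{"op": "servo_tool", "data": {
  "commands": [0,0,-10,0,0,0,0,0,-20,0,0,0,0,0,-30,0,0,0,0,0,-40,0,0,0,0,0,-40,0,0,0,0,0,-40,0,0,0,0,0,-30,0,0,0,0,0,-20,0,0,0,0,0,-10,0,0,0,0,0,0,0,0,0]
}}

```text
time_s: 4.85
tool_pos: [0.5395, -0.275, 0.3041]
tool_rot: [179.9, 0.0, 75.0]
force: [0.4, 0.3, -1.3]
grip_width: 0.0087
```

```bash
python3 - <<'E'
from h import *
o,p,d=snap('wrist','w2'); print(o['time_s'],o['tool_pos'],o['tool_rot'],o['force'],o['grip_width'])
snap('scene','s2')
E
```

```text
4.85 [ 0.53949069 -0.27501429  0.3041399 ] [1.79868221e+02 4.33039240e-02 7.50009285e+01] [ 0.42882728  0.29808797 -1.2721744 ] 0.008716956862404517
```

View pics/w2.png

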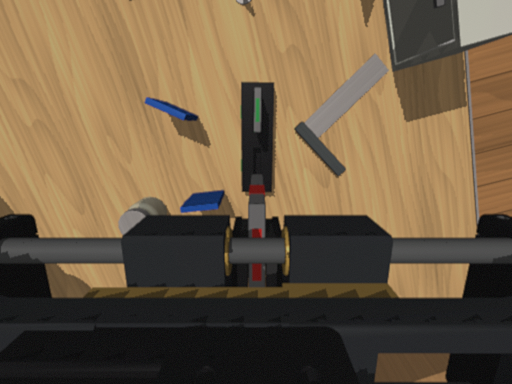

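View pics/s2.png

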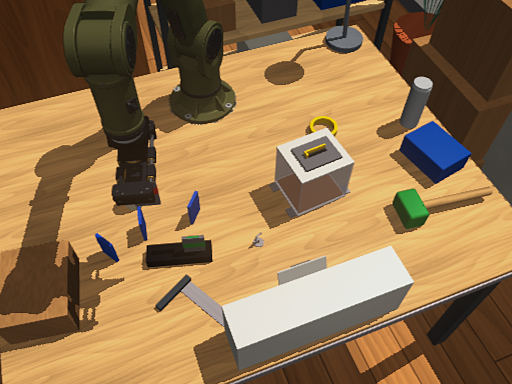

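The spent pack is held upright at the fingertips, and the fresh pack is still in the dock (scene view, (193,243)). I move to hover before the box.

{"op": "servo_tool", "data": {
  "commands": [34.5,-16,-2.6,0,0,0,34.5,-16,-2.6,0,0,0,34.5,-16,-2.6,0,0,0,34.5,-16,-2.6,0,0,0,34.5,-16,-2.6,0,0,0,34.5,-16,-2.6,0,0,0,34.5,-16,-2.6,0,0,0,34.5,-16,-2.6,0,0,0,34.5,-16,-2.6,0,0,0,34.5,-16,-2.6,0,0,0]
}}

```text
time_s: 5.95
tool_pos: [0.4726, 0.1008, 0.327]
tool_rot: [-179.9, 0.1, 75.0]
force: [0.3, -0.7, -1.0]
grip_width: 0.0088
```

{"op": "servo_tool", "data": {
  "commands": [0,0,0,0,0,-6.8,0,0,0,0,0,-6.8,0,0,0,0,0,-6.8,0,0,0,0,0,0,0,0,0,0,0,0,0,0,0,0,0,0]
}}

```text
time_s: 6.55
tool_pos: [0.4736, 0.0996, 0.3279]
tool_rot: [-179.9, -0.0, 95.3]
force: [-0.1, 0.4, -1.1]
grip_width: 0.0085
```

```bash
python3 - <<'E'
from h import *
o,p,d=snap('wrist','w3'); print(o['time_s'],o['tool_pos'],o['tool_rot'],o['force'],o['grip_width'])
W=world('wrist',d,o['tool_pos'],o['tool_rot'])
for nm,a,b in(('lid',.150,.159),('ins',.1595,.165),('ledge',.169,.179)):
    m=(W[...,2]>a)&(W[...,2]<b)&(d>0);m[215:]=0
    nn,l,s,c=cv2.connectedComponentsWithStats(m.astype(np.uint8))
    for i in range(1,nn):
        if s[i,4]>25:
            q=W[l==i]; print(nm,s[i],np.median(q,0).round(4),cv2.minAreaRect(q[:,:2].astype(np.float32)))
cv2.imwrite('pics/w3c.png',cv2.resize(cv2.imread('pics/w3.png')[0:240,130:400],(675,600),interpolation=cv2.INTER_CUBIC))
E
```

```text
6.55 [0.47361294 0.0995859  0.32794582] [-1.79941486e+02 -5.98032818e-03  9.52725291e+01] [-0.07792664  0.37512581 -1.10785647] 0.008450780528822959
lid [ 197   34  127  143 9682] [0.4635 0.1901 0.1555] ((0.4688895642757416, 0.18244211375713348), (0.1405344158411026, 0.16013118624687195), 5.469014644622803)
ins [ 224   54   77  101 6502] [0.4732 0.1904 0.1615] ((0.4702182710170746, 0.18564781546592712), (0.08420130610466003, 0.1099475771188736), 5.550555229187012)
ledge [253  78  15  60 292] [0.4628 0.1754 0.1735] ((0.46841198205947876, 0.18271248042583466), (0.015923812985420227, 0.0628107488155365), 5.182626724243164)
```

View pics/w3c.png

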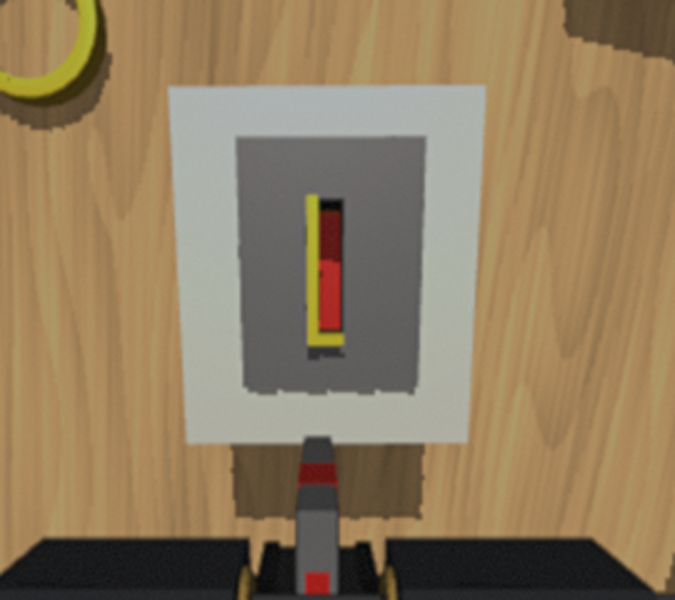

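The wrist view shows the slot with its L-shaped yellow ledges, the long one on the ‑x side and the short one on the ‑y side. By depth, the slot centre is at about (0.4706,0.1854) and the box yaw is 5.5°. The held pack is parallel to the slot. I go over the slot with +6/+6 mm offset in box axes.

{"op": "servo_tool", "data": {
  "commands": [25,3,0,0,0,-0.2,25,3,0,0,0,0,22,3,0,0,0,0,19.7,2.2,15,0,0,0,0,0,25,0,0,0,0,0,25,0,0,0,0,0,15,0,0,0,0,0,5,0,0,0,0,0,0,0,0,0,0,0,0,0,0,0]
}}

```text
time_s: 7.6
tool_pos: [0.4768, 0.1922, 0.2446]
tool_rot: [179.9, -0.0, 95.6]
force: [-1.1, -0.4, -1.1]
grip_width: 0.0092
```

{"op": "servo_tool", "data": {
  "commands": [0,0,4,0,0,0,0,0,4,0,0,0,0,0,4,0,0,0,0,0,3,0,0,0,0,0,2,0,0,0,0,0,0,0,0,0,0,0,0,0,0,0,0,0,0,0,0,0]
}}

```text
time_s: 8.4
tool_pos: [0.4762, 0.1921, 0.2267]
tool_rot: [180.0, 0.0, 95.6]
force: [0.3, -0.5, -0.6]
grip_width: 0.0094
```

```bash
python3 - <<'E'
from h import *
o,p,d=snap('wrist','w4'); print(o['time_s'],o['tool_pos'],o['tool_rot'],o['force'],o['grip_width'])
s=snap('scene','s4')
a=cv2.resize(cv2.imread('pics/w4.png')[0:250,150:370],(520,590));b=cv2.resize(cv2.imread('pics/s4.png')[110:220,265:365],(280,308))
c=np.zeros((590,800,3),np.uint8);c[:,:520]=a;c[:308,520:]=b;cv2.imwrite('pics/c4.png',c)
E
```

```text
8.4 [0.4762396  0.19210926 0.22665976] [1.79985565e+02 1.22500833e-03 9.55928631e+01] [ 0.30935528 -0.50788269 -0.56905591] 0.009425153066281425
```

View pics/c4.png

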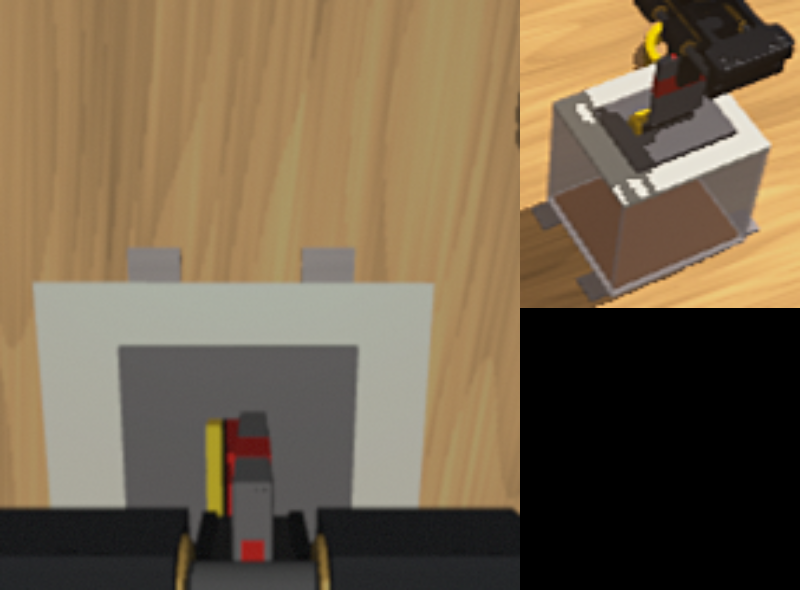

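The pack is right over the slot, just to the +x/+y side with a gap to the ledge. I lower the last millimetres and feel towards ‑x.

{"op": "servo_tool", "data": {
  "commands": [0,0,1.5,0,0,0,0,0,1.5,0,0,0,0,0,1.5,0,0,0,0,0,1,0,0,0,0,0,0,0,0,0,0,0,0,0,0,0]
}}

```text
time_s: 9.1
tool_pos: [0.4761, 0.192, 0.221]
tool_rot: [-180.0, 0.0, 95.6]
force: [0.8, -0.3, -0.3]
grip_width: 0.0088
```

{"op": "servo_tool", "data": {
  "commands": [0,-1,0,0,0,0,0,-1,0,0,0,0,0,-1,0,0,0,0,0,-0.5,0,0,0,0,0,0,0,0,0,0]
}}

```text
time_s: 9.6
tool_pos: [0.4726, 0.1917, 0.221]
tool_rot: [180.0, 0.0, 95.6]
force: [0.2, -1.1, -0.3]
grip_width: 0.009
```

{"op": "servo_tool", "data": {
  "commands": [0,-0.5,0,0,0,0,0,-0.5,0,0,0,0,0,0,0,0,0,0]
}}

```text
time_s: 9.9
tool_pos: [0.4716, 0.1916, 0.221]
tool_rot: [-180.0, 0.0, 95.6]
force: [-0.1, -0.8, -0.8]
grip_width: 0.0087
```

{"op": "servo_tool", "data": {
  "commands": [0,-0.5,0,0,0,0,0,-0.5,0,0,0,0,0,0,0,0,0,0]
}}

```text
time_s: 10.2
tool_pos: [0.4706, 0.1916, 0.221]
tool_rot: [180.0, 0.0, 95.6]
force: [-0.8, -0.3, -0.8]
grip_width: 0.009
```

{"op": "servo_tool", "data": {
  "commands": [0,-0.5,0,0,0,0,0,-0.5,0,0,0,0,0,0,0,0,0,0]
}}

```text
time_s: 10.5
tool_pos: [0.4697, 0.1914, 0.221]
tool_rot: [180.0, 0.0, 95.6]
force: [0.1, 1.5, -0.4]
grip_width: 0.009
```

{"op": "servo_tool", "data": {
  "commands": [0,-0.5,0,0,0,0,0,0,0,0,0,0]
}}

```text
time_s: 10.7
tool_pos: [0.4695, 0.1914, 0.2211]
tool_rot: [179.9, -0.0, 95.6]
force: [1.4, -0.2, -1.4]
grip_width: 0.0088
```

{"op": "servo_tool", "data": {
  "commands": [0,-0.5,0,0,0,0,0,0,0,0,0,0]
}}

```text
time_s: 10.9
tool_pos: [0.4693, 0.1914, 0.2211]
tool_rot: [179.9, -0.0, 95.6]
force: [3.3, -0.3, -2.0]
grip_width: 0.0086
```

```bash
python3 - <<'E'
from h import *
o=monitor.get_obs();print(o['tool_pos'],o['force'],o['wrist_torque'],o['tool_rot'])
E
```

```text
[0.46930842 0.19135876 0.22111947] [ 3.25502945 -0.28254874 -1.99599207] [ 0.11954836 -0.97945152 -0.06518945] [ 1.79911101e+02 -9.44164112e-03  9.55823597e+01]
```

Contact with the ‑x ledge came at TCP x ≈ 0.4696. I back off slightly and feel towards ‑y.

{"op": "servo_tool", "data": {
  "commands": [0,1.2,0,0,0,0,-1,0,0,0,0,0,-1,0,0,0,0,0,-1,0,0,0,0,0,-1,0,0,0,0,0,-0.5,0,0,0,0,0,0,0,0,0,0,0]
}}

```text
time_s: 11.6
tool_pos: [0.4702, 0.1866, 0.221]
tool_rot: [-180.0, 0.0, 95.6]
force: [1.0, 0.4, -0.0]
grip_width: 0.0091
```

{"op": "servo_tool", "data": {
  "commands": [-0.5,0,0,0,0,0,-0.5,0,0,0,0,0,0,0,0,0,0,0]
}}

```text
time_s: 11.9
tool_pos: [0.4703, 0.1858, 0.2209]
tool_rot: [-180.0, 0.0, 95.6]
force: [-0.4, 0.9, -0.4]
grip_width: 0.0092
```

{"op": "servo_tool", "data": {
  "commands": [-0.5,0,0,0,0,0,-0.5,0,0,0,0,0,0,0,0,0,0,0]
}}

```text
time_s: 12.2
tool_pos: [0.4704, 0.1848, 0.2209]
tool_rot: [-180.0, 0.0, 95.6]
force: [0.1, -1.0, -1.7]
grip_width: 0.0092
```

{"op": "servo_tool", "data": {
  "commands": [-0.5,0,0,0,0,0,0,0,0,0,0,0]
}}

```text
time_s: 12.4
tool_pos: [0.4705, 0.1844, 0.221]
tool_rot: [-180.0, 0.0, 95.6]
force: [0.7, 0.0, -0.6]
grip_width: 0.009
```

{"op": "servo_tool", "data": {
  "commands": [-0.5,0,0,0,0,0,0,0,0,0,0,0]
}}

```text
time_s: 12.6
tool_pos: [0.4706, 0.1839, 0.221]
tool_rot: [180.0, 0.0, 95.6]
force: [0.1, 0.3, -0.7]
grip_width: 0.0085
```

{"op": "servo_tool", "data": {
  "commands": [-0.5,0,0,0,0,0,0,0,0,0,0,0]
}}

```text
time_s: 12.8
tool_pos: [0.4706, 0.1837, 0.221]
tool_rot: [180.0, -0.0, 95.6]
force: [-0.0, 0.5, -1.0]
grip_width: 0.0086
```

{"op": "servo_tool", "data": {
  "commands": [-0.5,0,0,0,0,0,0,0,0,0,0,0]
}}

```text
time_s: 13.0
tool_pos: [0.4706, 0.1835, 0.2211]
tool_rot: [180.0, -0.0, 95.6]
force: [-0.5, 1.3, 0.0]
grip_width: 0.0089
```

{"op": "servo_tool", "data": {
  "commands": [-0.5,0,0,0,0,0,0,0,0,0,0,0]
}}

```text
time_s: 13.2
tool_pos: [0.4706, 0.1833, 0.2211]
tool_rot: [180.0, -0.1, 95.6]
force: [-0.5, 3.1, -0.8]
grip_width: 0.0086
```

Contact with the ‑y ledge came at TCP y ≈ 0.1838. I centre over the slot (+1.5 in y, +1.2 from the x ledge) and check before lowering.

{"op": "servo_tool", "data": {
  "commands": [1.5,0.5,0,0,0,0,1.5,0.5,0,0,0,0,0,0,0,0,0,0,0,0,0,0,0,0]
}}

```text
time_s: 13.6
tool_pos: [0.4716, 0.185, 0.2209]
tool_rot: [-180.0, 0.0, 95.6]
force: [-0.0, 0.8, -0.9]
grip_width: 0.009
```

{"op": "servo_tool", "data": {
  "commands": [0,0,1.5,0,0,0,0,0,1.5,0,0,0,0,0,1,0,0,0,0,0,0,0,0,0]
}}

```text
time_s: 14.0
tool_pos: [0.4713, 0.1854, 0.2168]
tool_rot: [-180.0, 0.0, 95.6]
force: [0.3, -0.5, -1.7]
grip_width: 0.0084
```

{"op": "servo_tool", "data": {
  "commands": [0,0,1,0,0,0,0,0,1,0,0,0,0,0,0,0,0,0]
}}

```text
time_s: 14.3
tool_pos: [0.4714, 0.1855, 0.2149]
tool_rot: [-180.0, 0.0, 95.6]
force: [0.1, 0.1, -1.4]
grip_width: 0.0088
```

{"op": "servo_tool", "data": {
  "commands": [0,0,1.2,0,0,0,0,0,1.2,0,0,0,0,0,1.2,0,0,0,0,0,0,0,0,0]
}}

```text
time_s: 14.7
tool_pos: [0.4713, 0.1855, 0.2112]
tool_rot: [-180.0, 0.0, 95.6]
force: [0.2, 0.6, -0.8]
grip_width: 0.009
```

{"op": "servo_tool", "data": {
  "commands": [0,0,1.5,0,0,0,0,0,1.5,0,0,0,0,0,1.5,0,0,0,0,0,0,0,0,0]
}}

```text
time_s: 15.1
tool_pos: [0.4713, 0.1855, 0.2066]
tool_rot: [-180.0, 0.0, 95.6]
force: [0.4, 0.3, -1.1]
grip_width: 0.0088
```

{"op": "servo_tool", "data": {
  "commands": [0,0,1.5,0,0,0,0,0,1.5,0,0,0,0,0,1.5,0,0,0,0,0,0,0,0,0]
}}

```text
time_s: 15.5
tool_pos: [0.4713, 0.1855, 0.2021]
tool_rot: [-180.0, 0.0, 95.6]
force: [-0.4, -0.6, -0.7]
grip_width: 0.0092
```

The pack is entering the slot freely. I continue gently to the flap, keeping an eye on the gap between finger and ledge.

{"op": "servo_tool", "data": {
  "commands": [0,0,2,0,0,0,0,0,2,0,0,0,0,0,2,0,0,0,0,0,2,0,0,0,0,0,2,0,0,0,0,0,2,0,0,0,0,0,2,0,0,0,0,0,2,0,0,0,0,0,2,0,0,0,0,0,0,0,0,0]
}}

```text
time_s: 16.5
tool_pos: [0.4712, 0.1855, 0.1841]
tool_rot: [-180.0, 0.0, 95.6]
force: [0.7, -0.4, -1.7]
grip_width: 0.0089
```

{"op": "servo_tool", "data": {
  "commands": [0,0,2,0,0,0,0,0,2,0,0,0,0,0,1.5,0,0,0,0,0,1,0,0,0,0,0,0,0,0,0]
}}

```text
time_s: 17.0
tool_pos: [0.4713, 0.1855, 0.1777]
tool_rot: [-180.0, 0.0, 95.6]
force: [0.2, -0.2, -1.0]
grip_width: 0.0089
```

```bash
python3 - <<'E'
from h import *
o,p,d=snap('wrist','w5'); print(o['time_s'],o['tool_pos'],o['tool_rot'],o['force'],o['grip_width'])
snap('scene','s5')
a=cv2.resize(cv2.imread('pics/w5.png')[100:290,150:370],(520,449));b=cv2.resize(cv2.imread('pics/s5.png')[110:220,265:365],(280,308))
c=np.zeros((450,800,3),np.uint8);c[:449,:520]=a;c[:308,520:]=b;cv2.imwrite('pics/c5.png',c)
E
```

```text
17.0 [0.47133716 0.18550867 0.1777147 ] [-1.79980942e+02  7.07554905e-03  9.55949290e+01] [ 0.24261095 -0.16904566 -1.03526503] 0.008899899556441517
```

View pics/c5.png

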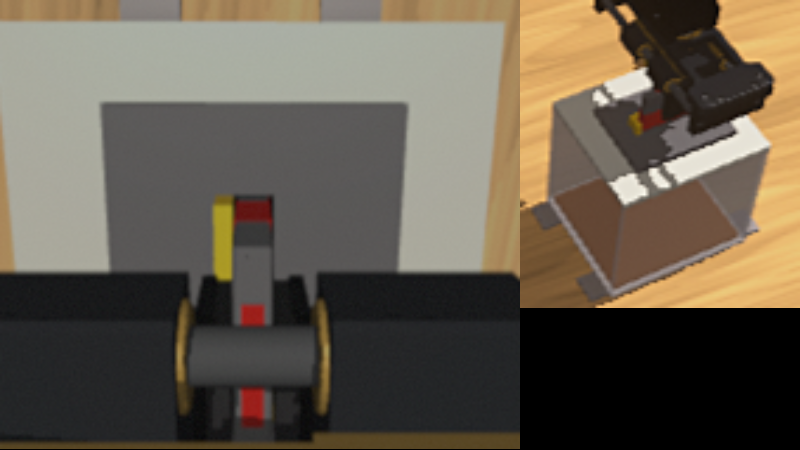

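The pack is well down in the slot and upright. I lower the last few millimetres on to the flap by feel.

{"op": "servo_tool", "data": {
  "commands": [0,0,0.8,0,0,0,0,0,0.8,0,0,0,0,0,0,0,0,0]
}}

```text
time_s: 17.4
tool_pos: [0.4714, 0.1855, 0.1762]
tool_rot: [-180.0, 0.0, 95.6]
force: [0.2, -0.8, -0.6]
grip_width: 0.0086
```

{"op": "servo_tool", "data": {
  "commands": [0,0,0.5,0,0,0,0,0,0.3,0,0,0,0,0,0,0,0,0]
}}

```text
time_s: 17.7
tool_pos: [0.4714, 0.1855, 0.1755]
tool_rot: [-180.0, 0.0, 95.6]
force: [0.5, -0.6, -1.1]
grip_width: 0.009
```

{"op": "servo_tool", "data": {
  "commands": [0,0,0.4,0,0,0,0,0,0,0,0,0]
}}

```text
time_s: 17.9
tool_pos: [0.4714, 0.1855, 0.1751]
tool_rot: [-180.0, 0.0, 95.6]
force: [-0.2, -0.7, -0.7]
grip_width: 0.0089
```

{"op": "servo_tool", "data": {
  "commands": [0,0,0.4,0,0,0,0,0,0,0,0,0]
}}

```text
time_s: 18.1
tool_pos: [0.4714, 0.1855, 0.1747]
tool_rot: [-180.0, 0.0, 95.6]
force: [0.1, -0.5, -0.5]
grip_width: 0.0087
```

{"op": "servo_tool", "data": {
  "commands": [0,0,0,0,0,0,0,0,0,0,0,0,0,0,0,0,0,0],
  "jaw": 24
}}

```text
time_s: 18.4
tool_pos: [0.4715, 0.1856, 0.1748]
tool_rot: [180.0, 0.0, 95.6]
force: [-0.4, -0.6, 0.3]
grip_width: 0.0218
```

{"op": "servo_tool", "data": {
  "commands": [0,0,-4,0,0,0,0,0,-10,0,0,0,0,0,-15,0,0,0,0,0,-15,0,0,0,0,0,-12,0,0,0,0,0,0,0,0,0,0,0,0,0,0,0]
}}

```text
time_s: 19.1
tool_pos: [0.4716, 0.1855, 0.231]
tool_rot: [180.0, 0.0, 95.6]
force: [-0.3, -0.7, 0.3]
grip_width: 0.0241
```

```bash
python3 - <<'E'
from h import *
o,p,d=snap('wrist','w6'); print(o['time_s'],o['tool_pos'],o['tool_rot'],o['force'],o['grip_width'])
snap('scene','s6')
W=world('wrist',d,o['tool_pos'],o['tool_rot'])
m=(W[...,2]>.18)&(W[...,2]<.215)&(d>0);m[:,:230]=0;m[:,290:]=0
nn,l,s,c=cv2.connectedComponentsWithStats(m.astype(np.uint8))
for i in range(1,nn):
    if s[i,4]>25:
        q=W[l==i]; print(s[i],np.median(q,0).round(4),np.percentile(q[:,2],[5,95]))
a=cv2.resize(cv2.imread('pics/w6.png')[80:290,150:370],(520,496));b=cv2.resize(cv2.imread('pics/s6.png')[110:220,265:365],(280,308))
c=np.zeros((496,800,3),np.uint8);c[:,:520]=a;c[:308,520:]=b;cv2.imwrite('pics/c6.png',c)
E
```

```text
19.1 [0.47159911 0.18552504 0.23103545] [1.79958060e+02 1.96214643e-02 9.55822146e+01] [-0.33182077 -0.70295015  0.33744829] 0.024137911082086322
[250 174  13  63 782] [0.4688 0.1956 0.2044] [0.19292724 0.20563627]
```

View pics/c6.png

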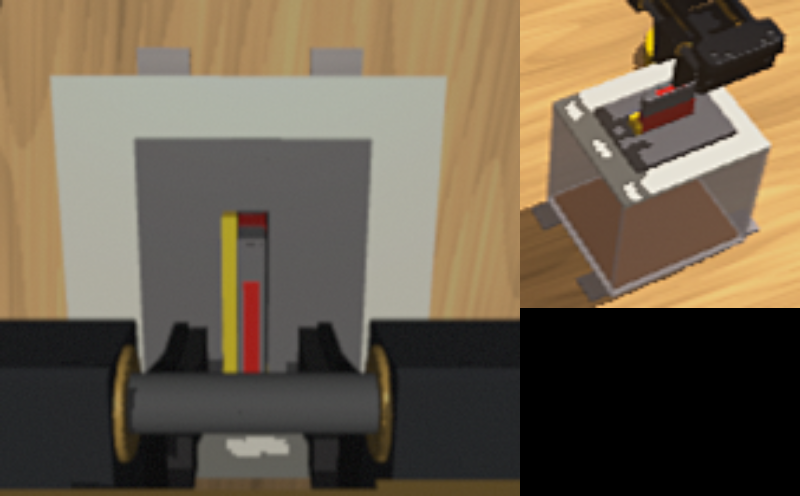

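The released pack stands upright on the flap, its top at about 0.2045. I close the jaws and push on its top with the closed fingertips.

{"op": "servo_tool", "data": {
  "commands": [0,0,0,0,0,0,0,0,0,0,0,0,0,0,0,0,0,0,0,0,0,0,0,0,0,0,10,0,0,0,0,0,8,0,0,0,0,0,4,0,0,0,0,0,0,0,0,0,0,0,0,0,0,0],
  "jaw": 0
}}

```text
time_s: 20.1
tool_pos: [0.4714, 0.1856, 0.2086]
tool_rot: [-180.0, -0.0, 95.6]
force: [0.2, 0.7, -0.3]
grip_width: 0.0001
```

{"op": "servo_tool", "data": {
  "commands": [0,0,1,0,0,0,0,0,1,0,0,0,0,0,1,0,0,0,0,0,0.5,0,0,0,0,0,0,0,0,0]
}}

```text
time_s: 20.6
tool_pos: [0.4716, 0.1856, 0.2054]
tool_rot: [180.0, 0.0, 95.6]
force: [-0.4, -0.2, 2.0]
grip_width: 0.0006
```

{"op": "servo_tool", "data": {
  "commands": [0,0,0.5,0,0,0,0,0,0.5,0,0,0,0,0,0,0,0,0]
}}

```text
time_s: 20.9
tool_pos: [0.472, 0.1857, 0.2049]
tool_rot: [179.9, 0.0, 95.6]
force: [-0.2, 0.7, 4.7]
grip_width: 0.0004
```

{"op": "servo_tool", "data": {
  "commands": [0,0,0.5,0,0,0,0,0,0.5,0,0,0,0,0,0,0,0,0]
}}

```text
time_s: 21.2
tool_pos: [0.472, 0.1858, 0.204]
tool_rot: [179.9, 0.0, 95.6]
force: [-0.2, -0.3, 5.8]
grip_width: 0.0002
```

{"op": "servo_tool", "data": {
  "commands": [0,0,0.5,0,0,0,0,0,0.5,0,0,0,0,0,0,0,0,0]
}}

```text
time_s: 21.5
tool_pos: [0.472, 0.1857, 0.203]
tool_rot: [179.9, 0.0, 95.6]
force: [-0.0, 0.2, 5.8]
grip_width: 0.0003
```

{"op": "servo_tool", "data": {
  "commands": [0,0,0.5,0,0,0,0,0,0.5,0,0,0,0,0,0,0,0,0]
}}

```text
time_s: 21.8
tool_pos: [0.472, 0.1858, 0.202]
tool_rot: [179.9, 0.0, 95.6]
force: [-0.7, 0.0, 4.5]
grip_width: 0.0004
```

The flap is yielding at about 5–6 N. I keep going at the same gentle pace.

{"op": "servo_tool", "data": {
  "commands": [0,0,0.7,0,0,0,0,0,0.7,0,0,0,0,0,0.7,0,0,0,0,0,0.7,0,0,0,0,0,0.7,0,0,0]
}}

```text
time_s: 22.3
tool_pos: [0.4717, 0.1857, 0.1981]
tool_rot: [180.0, 0.0, 95.6]
force: [-0.2, -0.4, 5.2]
grip_width: 0.0006
```

{"op": "servo_tool", "data": {
  "commands": [0,0,0.7,0,0,0,0,0,0.7,0,0,0,0,0,0.7,0,0,0,0,0,0.7,0,0,0,0,0,0.7,0,0,0]
}}

```text
time_s: 22.8
tool_pos: [0.4716, 0.1857, 0.1944]
tool_rot: [180.0, -0.0, 95.6]
force: [-0.4, -0.4, 4.5]
grip_width: 0.0008
```

{"op": "servo_tool", "data": {
  "commands": [0,0,0.7,0,0,0,0,0,0.7,0,0,0,0,0,0.7,0,0,0,0,0,0.7,0,0,0,0,0,0.7,0,0,0]
}}

```text
time_s: 23.3
tool_pos: [0.4714, 0.1855, 0.1906]
tool_rot: [-180.0, 0.0, 95.6]
force: [-0.2, 0.4, 4.0]
grip_width: 0.0006
```

{"op": "servo_tool", "data": {
  "commands": [0,0,0.7,0,0,0,0,0,0.7,0,0,0,0,0,0.7,0,0,0,0,0,0.7,0,0,0,0,0,0,0,0,0]
}}

```text
time_s: 23.8
tool_pos: [0.4713, 0.1855, 0.1877]
tool_rot: [-180.0, 0.0, 95.6]
force: [0.6, 0.2, 3.6]
grip_width: 0.0005
```

{"op": "servo_tool", "data": {
  "commands": [0,0,0.7,0,0,0,0,0,0.7,0,0,0,0,0,0.7,0,0,0,0,0,0,0,0,0]
}}

```text
time_s: 24.2
tool_pos: [0.4714, 0.1855, 0.1856]
tool_rot: [-180.0, 0.0, 95.6]
force: [0.5, -0.5, 2.2]
grip_width: 0.0011
```

```bash
python3 - <<'E'
from h import *
o,p,d=snap('scene','s7'); print(o['time_s'],o['tool_pos'],o['force'])
cv2.imwrite('pics/c7.png',cv2.resize(cv2.imread('pics/s7.png')[110:220,255:375],(655,600),interpolation=cv2.INTER_CUBIC))
E
```

```text
24.2 [0.47136103 0.18548392 0.18556933] [ 0.51278492 -0.46956853  2.20597822]
```

View pics/c7.png

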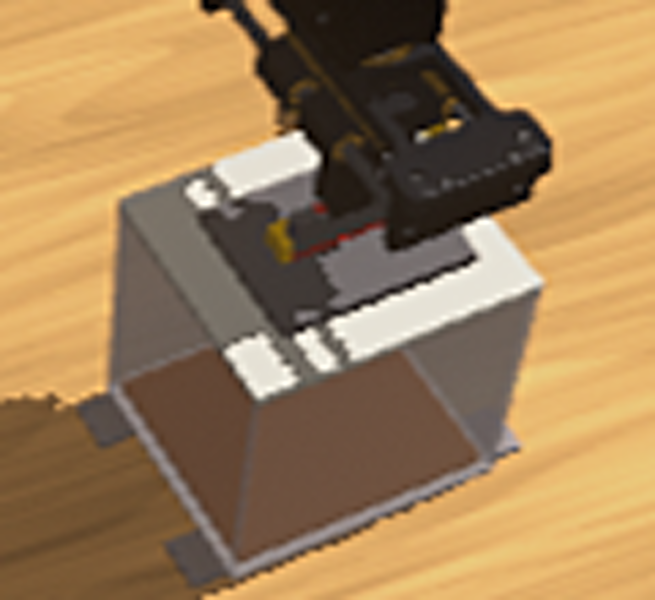

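Not dropped yet: the pack still sticks out about 24 mm. I push on.

{"op": "servo_tool", "data": {
  "commands": [0,0,0.7,0,0,0,0,0,0.7,0,0,0,0,0,0,0,0,0]
}}

```text
time_s: 24.55
tool_pos: [0.4713, 0.1855, 0.1842]
tool_rot: [-180.0, 0.0, 95.6]
force: [1.2, 0.2, 1.0]
grip_width: 0.0001
```

{"op": "servo_tool", "data": {
  "commands": [0,0,0.7,0,0,0,0,0,0.7,0,0,0,0,0,0,0,0,0]
}}

```text
time_s: 24.85
tool_pos: [0.4713, 0.1855, 0.1828]
tool_rot: [-180.0, 0.0, 95.6]
force: [0.2, 0.6, 0.7]
grip_width: 0.0005
```

{"op": "servo_tool", "data": {
  "commands": [0,0,0.7,0,0,0,0,0,0.7,0,0,0,0,0,0,0,0,0]
}}

```text
time_s: 25.15
tool_pos: [0.4714, 0.1855, 0.1814]
tool_rot: [-180.0, 0.0, 95.6]
force: [0.5, 0.4, 1.2]
grip_width: 0.0006
```

```bash
python3 - <<'E'
from h import *
o,p,d=snap('scene','s8'); print(o['time_s'],o['tool_pos'],o['force'])
cv2.imwrite('pics/c8.png',cv2.resize(cv2.imread('pics/s8.png')[110:220,255:375],(655,600),interpolation=cv2.INTER_CUBIC))
E
```

```text
25.15 [0.47135459 0.18551393 0.18144577] [0.54392635 0.39757142 1.22519556]
```

View pics/c8.png

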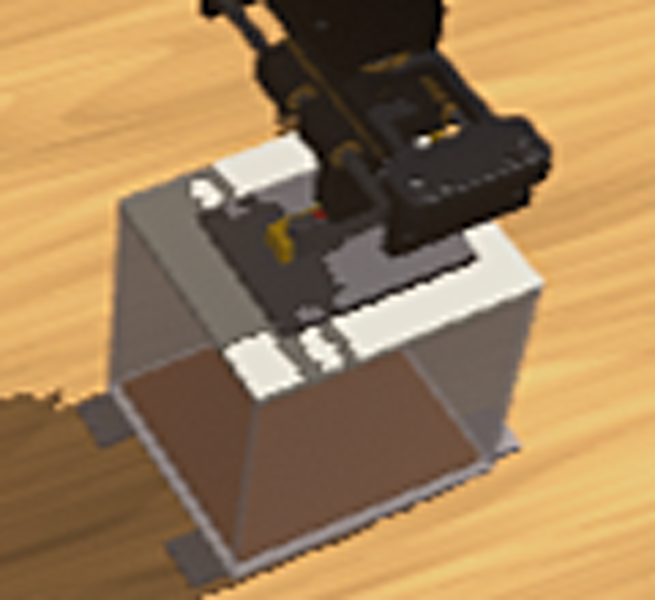

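{"op": "servo_tool", "data": {
  "commands": [0,0,0.7,0,0,0,0,0,0.7,0,0,0,0,0,0.7,0,0,0,0,0,0.7,0,0,0,0,0,0.7,0,0,0,0,0,0,0,0,0]
}}

```text
time_s: 25.8
tool_pos: [0.4714, 0.1856, 0.1779]
tool_rot: [-180.0, 0.0, 95.6]
force: [0.7, -0.5, 0.7]
grip_width: 0.0004
```

{"op": "servo_tool", "data": {
  "commands": [0,0,-10,0,0,0,0,0,-20,0,0,0,0,0,-30,0,0,0,0,0,-30,0,0,0,0,0,-10,0,0,0,0,0,0,0,0,0]
}}

```text
time_s: 26.4
tool_pos: [0.4721, 0.1859, 0.2796]
tool_rot: [179.8, 0.0, 95.6]
force: [-0.0, -0.3, 0.2]
grip_width: 0.0001
```

```bash
python3 - <<'E'
from h import *
o,p,d=snap('scene','s9'); print(o['time_s'],o['tool_pos'],o['force'])
snap('wrist','w9')
a=cv2.resize(cv2.imread('pics/w9.png')[80:290,150:370],(480,458),interpolation=cv2.INTER_CUBIC);b=cv2.resize(cv2.imread('pics/s9.png')[110:220,265:365],(320,352),interpolation=cv2.INTER_CUBIC)
c=np.zeros((458,800,3),np.uint8);c[:,:480]=a;c[:352,480:]=b;cv2.imwrite('pics/c9.png',c)
E
```

```text
26.4 [0.47208699 0.18592118 0.27956174] [-0.03322558 -0.34514762  0.17076407]
```

View pics/c9.png

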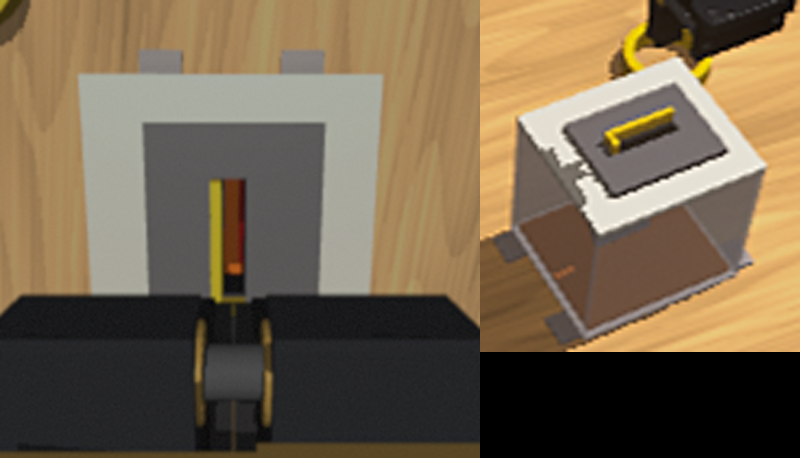

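The slot is empty and the orange cushion shows through it at (232,230) in the crop. I find the pack itself before handing in.

{"op": "servo_tool", "data": {
  "commands": [-25,0,-10,0,0,0,-25,0,-10,0,0,0,-20,0,-10,0,0,0,0,0,0,0,0,0,0,0,0,0,0,0]
}}

```text
time_s: 27.0
tool_pos: [0.4777, 0.1161, 0.3068]
tool_rot: [-179.9, -0.0, 95.6]
force: [0.1, -0.2, -0.7]
grip_width: 0.0005
```

```bash
python3 - <<'E'
from h import *
o,p,d=snap('scene','s10'); print(o['time_s'],o['tool_pos'],o['force'])
snap('wrist','w10');snap('top','t10')
print(look_for('scene','spent_center'))
a=cv2.resize(cv2.imread('pics/w10.png')[0:215,170:345],(480,590),interpolation=cv2.INTER_CUBIC);b=cv2.imread('pics/s10.png')[110:220,265:365];b=np.clip(b*2.2,0,255).astype(np.uint8);b=cv2.resize(b,(320,352),interpolation=cv2.INTER_CUBIC)
c=np.zeros((590,800,3),np.uint8);c[:,:480]=a;c[:352,480:]=b;
c[360:590,480:]=cv2.resize(cv2.imread('pics/s10.png')[180:280,90:230],(320,230));cv2.imwrite('pics/c10.png',c)
E
```

```text
27.0 [0.47765387 0.11607295 0.30678454] [ 0.08296597 -0.21673286 -0.67332005]
[{'box': [96.5, 233.4, 25.8, 27.3], 'conf': 0.57}, {'box': [184.2, 190.9, 13.6, 33.7], 'conf': 0.51}, {'box': [138.0, 205.9, 9.7, 33.7], 'conf': 0.48}]
```

View pics/c10.png

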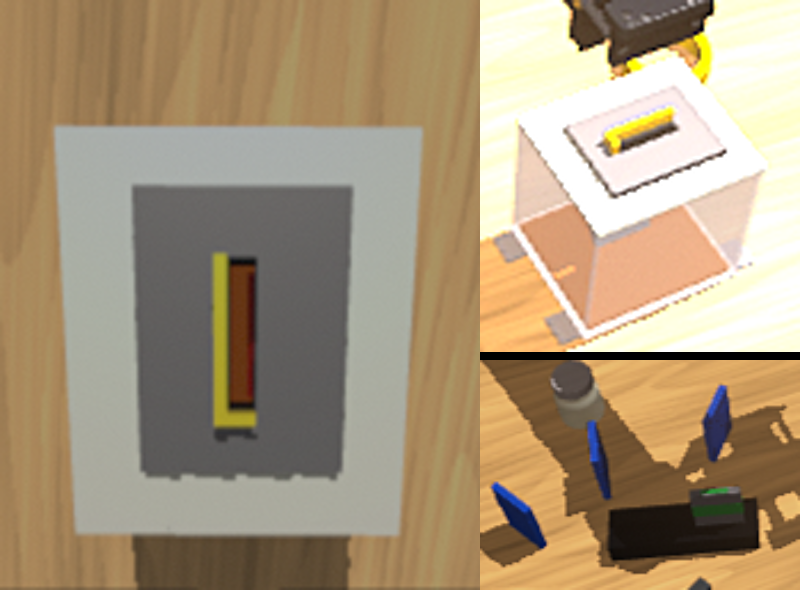

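The network reports only blue look-alikes outside, and the lid hides the inside of the box from the scene camera. I look through the side wall with a tilted wrist camera.

{"op": "servo_tool", "data": {
  "commands": [-40,0,10,0,0,0,-40,0,15,0,0,0,-40,0,15,0,0,0,0,0,0,0,8.4,0,0,0,0,0,8.4,0,0,0,0,0,8.4,0,0,0,0,0,8.4,0,0,0,0,0,8.4,0,0,0,0,0,0,0,0]
}}

```text
invalid input at $.commands: expected a multiple of 6 numbers
```

```bash
python3 - <<'E'
from h import *
o,p,d=snap('wrist','w11'); print(o['time_s'],o['tool_pos'],o['tool_rot'],o['force'])
E
```

```text
27.2 [0.47761574 0.11714026 0.30733039] [-1.79920021e+02 -1.78624357e-02  9.57221167e+01] [-0.22485945  0.62176358 -0.32823098]
```

View pics/w11.png

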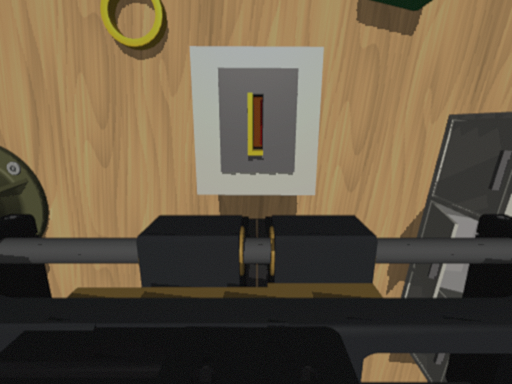

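That call was refused for its number count, so nothing moved and the view is the same as before. I send it again correctly.

{"op": "servo_tool", "data": {
  "commands": [-40,0,10,0,0,0,-40,0,15,0,0,0,-40,0,15,0,0,0,0,0,0,0,8.4,0,0,0,0,0,8.4,0,0,0,0,0,8.4,0,0,0,0,0,8.4,0,0,0,0,0,8.4,0,0,0,0,0,0,0]
}}

```text
time_s: 28.15
tool_pos: [0.4892, -0.0077, 0.2642]
tool_rot: [-179.5, -42.2, 94.8]
force: [0.2, 0.4, -1.6]
grip_width: 0.0004
```

```bash
python3 - <<'E'
from h import *
o,p,d=snap('wrist','w12'); print(o['time_s'],o['tool_pos'],o['tool_rot'],o['force'])
E
```

```text
28.15 [ 0.48919513 -0.0077046   0.26422184] [-179.45377954  -42.23773045   94.7842695 ] [ 0.22654167  0.35296826 -1.57240988]
```

View pics/w12.png

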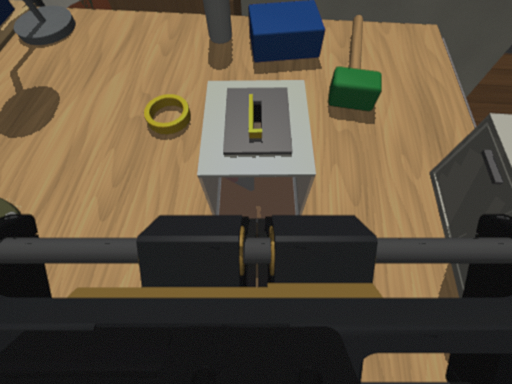

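{"op": "servo_tool", "data": {
  "commands": [-30,0,0,0,0,0,-35,0,0,0,0,0,-30,0,0,0,0,0,0,0,0,0,0,0,0,0,0,0,0,0]
}}

```text
time_s: 28.7
tool_pos: [0.4974, -0.0717, 0.2059]
tool_rot: [179.9, -41.9, 95.8]
force: [1.3, 0.8, 0.9]
grip_width: 0.0003
```

```bash
python3 - <<'E'
from h import *
o,p,d=snap('wrist','w13'); print(o['time_s'],o['tool_pos'],o['tool_rot'],o['force'])
b=np.clip(cv2.imread('pics/w13.png')[60:220,180:330]*1.6,0,255).astype(np.uint8)
cv2.imwrite('pics/c13.png',cv2.resize(b,(562,600),interpolation=cv2.INTER_CUBIC))
E
```

```text
28.7 [ 0.49743346 -0.07169573  0.20593579] [179.88856172 -41.91536724  95.84621578] [1.33935646 0.77928316 0.85256127]
```

View pics/c13.png

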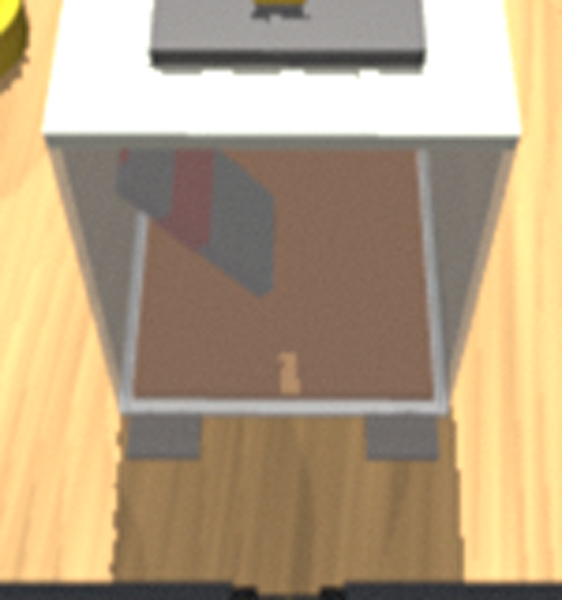

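The red-banded pack is visible inside the box, with its foot on the cushion and leaning against the ‑x wall. The gripper is clear of everything. I do a final check of the fresh pack and the pack's rest, then hand in.

```bash
python3 - <<'E'
from h import *
o1,p1,_=snap('wrist','w14'); a=np.load('pics/w13.npz')['p'].astype(int)
print('diff',np.abs(a[75:200,195:320]-p1[75:200,195:320]).mean())
o,p,d=snap('scene','s14');W=world('scene',d)
g=p.astype(int);m=(g[...,1]>g[...,0]*1.5)&(g[...,1]>g[...,2]*1.2)&(g[...,1]>60);m[:225]=0;m[250:]=0;m[:,:180]=0;m[:,210:]=0
q=W[m&(W[...,2]>.085)&(W[...,2]<.1)];print('fresh',np.median(q,0))
print(o['force'],o['time_s'],env.sign_off())
E
```

```text
diff 2.038848
fresh [ 0.56418288 -0.19365452  0.09432332]
the job is handed in; nothing more can be done
[0.31978254 0.86684145 0.04149208] 28.8 None
```

I took the red-banded spent pack out of the dock, felt it against both yellow ledges and lowered it into the slot down to the flap. I then pushed its top with closed fingertips until it dropped inside, and handed in at 28.8 s of the 54 s allowed.

**Force:** contact with the ledges read about 3 N. The flap push never read above 5.8 N at the wrist, against the 20 N limit. These are end-of-call readings with noise of about 1 N, so a brief peak between readings would not show.

**Final checks:**
- **Spent pack:** a tilted wrist view through the side wall shows it inside the box, foot on the cushion and leaning on the ‑x wall. I judged its height from that view and did not measure it. Two pictures 0.1 s apart showed only a small mean difference (2 of 255 levels), consistent with it being at rest.
- **Fresh pack:** the green top reads (0.564, -0.194), against (0.565, -0.194) at the start in the same camera. It is still in its bay.
- **Bystanders:** the ones I saw in the later views appear in place, but I did not measure any of them individually.
- **Robot:** the gripper was clear of everything at hand-in.

**What went wrong or disagreed:**
- One move was refused for a wrong number count and nothing moved.
- A `look_for` search in the scene picture for the spent pack reported only the blue look-alikes, because the lid hides the inside from that camera.

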